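# Close up a pair of mould inserts and lock them in the clamping nest

### The arm

A 6-joint arm with a two-finger parallel gripper is mounted at the origin on the work surface; the furniture and walls round the work are solid. World frame = base frame: x ahead of the robot, y to its left, z up, the work surface at z = 0. Lengths are in mm, angles in rad, forces in N, time in s.
With the tool pointing down it reaches from about 150 to 775 mm from the base axis. Payload 6.1 kg.
Tool frame: the origin (TCP) lies midway between the tips of the shut fingers; the grasp point (between the pads) lies 19 mm behind it; z points along the fingers, y is the line along which they close (so a half turn about z gives the same grasp; the last joint's range is limited). The gripper opens to 85 mm and grips with 20 to 120 N. Pads are 22 mm wide; open, the fingers measure 114 mm over their backs; the gripper's body (76 mm by 85 mm) begins 54 mm behind the grasp point. The pads swing forward as they close: fully open they stand 13 mm farther back than shut.
Start: joints at [1.169, 0.126, -0.04, 1.405, 0, 1.571], TCP at [205.307, 483.174, 231.295] pointing down, gripper open.
Joint ranges: [-2.72, 2.72], [-0.95, 1.95], [-1.27, 1.35], [-1.78, 2.02], [-1.46, 1.47], [-3.14, 3.14]. Speed limits (rad/s): [2.39, 2.39, 3.01, 3.14, 3.14, 3.14].

### API

Orientations are given as a unit quaternion [w, x, y, z].
In Python, from workcell import bot gives the robot as it stands.
- The arm moves only by the shell command python3 shift.py [FORCE], which reads ROWS from standard input. ROWS is a JSON list of rows, 1 to 8 of them, each written [[rx, ry, rz], [dx, dy, dz], opening]: a rotation vector rx, ry, rz in rad, then dx, dy, dz in mm, then the finger opening in mm; each row shifts and turns the commanded pose from where the row before left it, along the tool's axes as they then stand; what a row does not reach is not made up. A row lasts 1/8 s, in which the tool goes at most 62.5 mm and 0.188 rad, less where a joint would pass 70% of its speed; a pose out of reach is approached as far as the arm can. The fingers move at their own pace and stop on an object; FORCE is the grip in N (left out, the last holds). Time passes only in rows, so rows that do not move let the fingers close. It prints the time, the measured TCP pose, the force, the opening and the grip force at its end. Input that does not fit is refused with a message, and nothing moves.
- bot.read_state(): the state, without advancing time (a new reading comes with each control period).
- bot.capture(name): name is "side" or "top"; returns a dict with "img" (480x640x3 uint8, red, green, blue), "depth" (480x640 float32, mm along the optical axis (not along the pixel's ray), 0 where there is no reading), "fx", "fy", "cx", "cy" (pixels), "dist" ([k1, k2, p1, p2, k3] as OpenCV has them; the pictures are not rectified), "world_to_cam" (4x4, takes a point from world to camera coordinates). Camera axes: x right, y down, z forward; pixel columns grow to the right and rows downward; lengths in mm; the calibration is good to about 2 mm. A picture is of the moment at which its call begins.
- bot.hand_in(): hands the job in; it is judged then, once.
The state is a dict: "time_s": time; "joint_pos": joint angles; "qvel": joint speeds; "joint_efforts": joint torques, N m; "tcp_pos": TCP position; "ee_rot": TCP orientation; "force": force on the tool from outside, world axes, zero at the start; "moment": the same for the moment, N m; "width": finger opening in mm; "gripper_force": force on a finger pad.
Only numpy, scipy, OpenCV 4.12 (cv2) and the standard library are available. Lean on these libraries where they do the work, as an engineer would, in place of code of your own. Each camera call takes 0.05 s, during which the arm holds its last target. There are 200 camera calls.

### The job

The two polished core inserts lie in the blue-and-steel clamping nest with a gap between them. With the red wing knob still open, slide the loose insert along its channel, without lifting it, until it butts flush against its neighbour and the neighbour sits against the end stop. Then turn the knob clockwise until it clicks over its detent to the locked stop, so that the bar clamps both inserts, and leave the stone, brush and guide bush beside the nest where they are.

Things in the scene. Friction and masses are not known exactly. Their poses are not given: they have to be found in the camera images.
- nest: Fixed clamping nest on a dark steel plate 190 (x) by 220 (y) by 12 mm. Origin under the plate's centre on the bench; x points from the knob side to the back fence, y along the row to the end stop; any small yaw. Steel fence: face at x = +60 mm, y -90 to +100 mm, top at z = 28 mm. Blue cam housing 68 by 100 mm, centred at x = -45, y = +10 mm, top at z = 44 mm.
- end_stop (a point): Middle of the end stop's face, at x = 38, y = +85, z = 20 mm of the nest; the stop is a steel bar, top at z = 28 mm. The channel for the inserts runs from here in the nest's -y, between the back fence and the clamping bar, 47 mm wide, and is open at its -y end. A flush pair fills it from y = +85 to -35 mm.
- insert_home: Polished steel core insert in the channel near the end stop (up to 1 mm off it): base 44 (x) by 60 (y) by 18 mm, with a boss 30 by 44 mm on it up to 38 mm over its underside. Origin at the centre of its underside (12 mm above the bench), axes as the nest's. 0.6 kg, loose.
- insert_loose: Its twin, same size and origin, farther from the end stop in the same channel (on the nest's -y side), with a gap of 20 to 50 mm to insert_home. Flush means that the two origins are 60 mm apart along y. It slides on the plate with a few newtons.
- clamp_bar: Steel clamping bar 12 (x) by 110 (y) by 16 mm on the knob side of the inserts, centred at y = +25 mm of the nest, top at z = 28 mm. Origin on its back face (away from the inserts), mid-length, mid-height. Knob open: front face at x = +13 mm (3 mm play across the inserts). The knob drives it up to 4.5 mm in +x, sprung, pressing both inserts against the fence.
- lock_knob (a joint): Angle of the red wing knob, clockwise from above: 0 open (wings along the nest's x), 1.571 locked at a hard stop (wings along y); starts at 0 to 0.3. The wing with the white line points to the nest's -x at 0, to +y when locked. Easy up to 0.95 rad, then a detent resists with up to 0.4 N m, crest at 1.3; let go before it the knob springs back to 1.0, past it it snaps to the stop and stays.
- knob_axis (a point): Point on the knob's vertical axis at mid-height of its wings, 66 mm above the bench. The wings are one straight red bar, 110 mm tip to tip, 16 mm thick, 55 to 77 mm above the bench, on a black hub of 42 mm diameter; free all round. Two thin stop pins stand on the housing close to the hub, up to 60 mm above the bench.
- polishing_stone: Grey polishing stone, 25 by 100 by 14 mm, lying on the bench to the right of the nest; a bystander. Origin at the centre of its underside.
- brush: Brush with a wooden handle, 28 by 195 by 14 mm, lying to the left of the nest; a bystander. Origin at the centre of its underside.
- guide_bush: Flanged steel guide bush, 45 mm across and 56 mm high, standing to the left beyond the brush; a bystander. Origin at the centre of its underside. Behind it, fixed, a grey mould block 0.3 m high whose front runs from about (x 0.66, y 0.07) to (0.58, 0.37) m: keep the arm clear of it.

How it is judged (in metres and radians):
On the way, in this order (a step that is already met when the one before it is completed fails the run):
1. the loose insert butts against its neighbour (gap under 2 mm) and the neighbour against the end stop (within 2.5 mm), the knob still open (under 0.6 rad) (y of insert_home in the frame of insert_loose between 0.057 and 0.062 m and y of insert_home in the frame of nest above 0.0525 m and value of joint lock_knob below 0.6 rad), for 0.2 s.
2. the knob has clicked over its detent to the locked stop (value of joint lock_knob above 1.45 rad), for 0.2 s.
At the end, for the whole second after the job is handed in: The knob stands at its locked stop (over 1.45 rad), the gap between the inserts is under 2 mm, the home insert is within 2.5 mm of the end stop, both lie flat on the plate (within 3 mm) and straight in the channel (within 0.05 rad), at rest, each pressed by the clamping bar with more than 1.5 N (y of insert_home in the frame of insert_loose between 0.057 and 0.062 m and y of insert_home in the frame of nest above 0.0525 m and value of joint lock_knob above 1.45 rad and contact force between clamp_bar and insert_home above 1.5 N and contact force between clamp_bar and insert_loose above 1.5 N and angle between the y axis of each of insert_loose, insert_home and the y axis of nest, either way round below 0.05 rad and z of each of insert_loose, insert_home in the frame of nest below 0.015 m and linear speed of each of insert_loose, insert_home below 0.01 m/s); the robot touches nothing.
It fails at once if an insert is lifted more than 6 mm off the plate (z of any of insert_home, insert_loose in the frame of nest above 0.018 m).
It fails at once if the polishing stone is moved more than 20 mm (distance of polishing_stone from where it was at the start of the episode above 0.02 m).
It fails at once if the brush is moved more than 20 mm (distance of brush from where it was at the start of the episode above 0.02 m).
It fails at once if the guide bush is moved more than 20 mm (distance of guide_bush from where it was at the start of the episode above 0.02 m).
It also fails if it takes over 48 s, if anything falls off the work surface, if the arm or the gripper's body presses on something with over 40 N, if the wrist force passes 120 N, or if a joint passes its speed limit or range.

## Working session

There is one attempt and no reset: what is moved stays moved. The work goes in short steps, Python scripts to look and compute and a shell command to move; the robot and the scene stay as the last step left them, time stands still between calls to the robot, and variables do not carry over. Pictures are saved under pics/ and viewed, at most 10 in all, crops included, and the job is handed in when it is done.

```bash
ls; mkdir -p pics
python3 - <<'E'
from workcell import bot
import cv2,pickle
s=bot.read_state();print(s)
for n in("side","top"):
    c=bot.capture(n);cv2.imwrite(f"pics/{n}0.png",c["img"][:,:,::-1]);pickle.dump(c,open(f"pics/{n}0.pkl","wb"))
    print(n,c["fx"],c["dist"],c["world_to_cam"],(c["depth"]>0).mean())
E
```

```text
pics
shift.py
workcell.py
{'time_s': 0.0, 'joint_pos': array([ 1.16902655e+00,  1.26384953e-01, -4.06291209e-02,  1.40538879e+00,
        1.27427412e-05,  1.57080539e+00]), 'qvel': array([ 0.0002125 ,  0.00045697,  0.00191802, -0.00053728,  0.00046157,
       -0.0009247 ]), 'joint_efforts': array([-1.03830291e-03, -4.35914040e+01,  3.52923203e+01,  1.73233298e-02,
       -6.10152347e-05,  8.48239750e-06]), 'tcp_pos': array([205.13550339, 482.81667982, 230.51620226]), 'ee_rot': array([-1.66520671e-04,  1.99540887e-01,  9.79889172e-01, -7.85842570e-04]), 'force': array([-0.36961136,  0.16672509, -0.49568174]), 'moment': array([0.01589761, 0.03162192, 0.04104055]), 'gripper_force': 0.0, 'width': 85.28174628946044}
side 445.9102390042304 [-0.06786216  0.          0.          0.          0.        ] [[-9.26735434e-01 -3.75158824e-01  2.04277490e-02  4.74124980e+02]
 [-2.64786483e-01  6.13581623e-01 -7.43912434e-01  2.35636014e+02]
 [ 2.66551222e-01 -6.94819004e-01 -6.67964817e-01  6.92810943e+02]
 [ 0.00000000e+00  0.00000000e+00  0.00000000e+00  1.00000000e+00]] 0.9959733072916667
top 582.7820904167866 [-0.17605492  0.          0.          0.          0.        ] [[ 1.47308959e-02 -9.99891454e-01 -2.84713065e-04 -5.87088644e+01]
 [-9.83432793e-01 -1.44369663e-02 -1.80697306e-01  5.41852909e+02]
 [ 1.80673582e-01  2.94182938e-03 -9.83538714e-01  1.19008194e+03]
 [ 0.00000000e+00  0.00000000e+00  0.00000000e+00  1.00000000e+00]] 0.9961458333333333
```

View pics/top0.png

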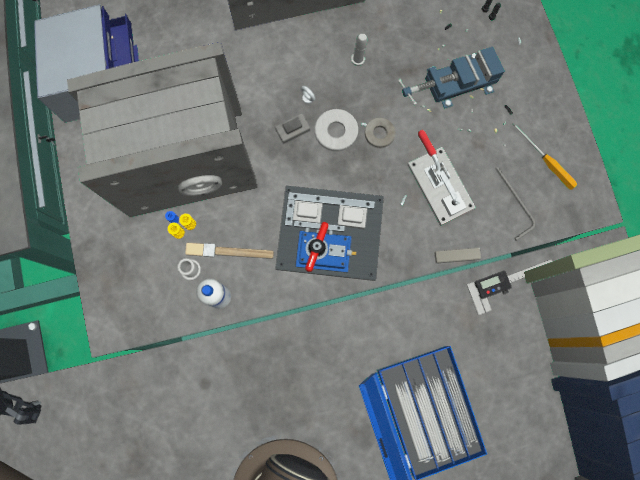

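View pics/side0.png

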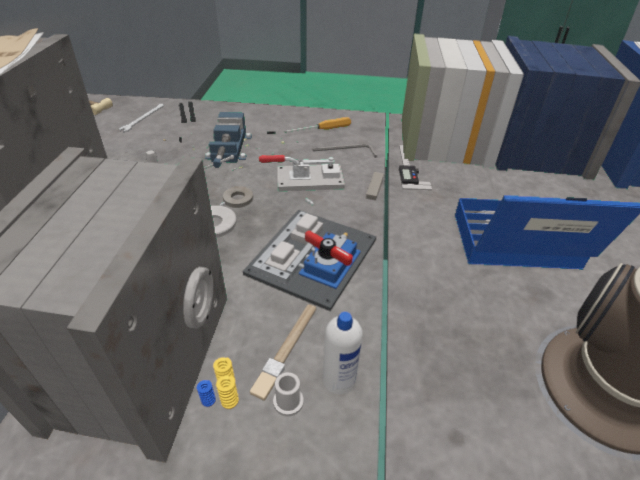

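```bash
cat > h.py <<'E'
import numpy as np,cv2
def ray(c,u,v):
    K=np.array([[c["fx"],0,c["cx"]],[0,c["fy"],c["cy"]],[0,0,1.]])
    p=cv2.undistortPoints(np.array([[[u,v]]],float),K,np.array(c["dist"]))[0,0]
    R=c["world_to_cam"][:3,:3];t=c["world_to_cam"][:3,3]
    return -R.T@t, R.T@np.array([p[0],p[1],1.]), R,t
def atz(c,u,v,z):
    o,d,_,_=ray(c,u,v);return o+d*(z-o[2])/d[2]
def atd(c,u,v):
    o,d,_,_=ray(c,u,v);return o+d*c["depth"][int(round(v)),int(round(u))]
def tri(c1,p1,c2,p2):
    o1,d1,_,_=ray(c1,*p1);o2,d2,_,_=ray(c2,*p2)
    s=np.linalg.lstsq(np.c_[d1,-d2],o2-o1,rcond=None)[0]
    a,b=o1+d1*s[0],o2+d2*s[1];return (a+b)/2,np.linalg.norm(a-b)
E
python3 - <<'E'
import pickle,cv2,numpy as np
a=pickle.load(open("pics/top0.pkl","rb"))["img"][175:290,265:395,::-1]
b=pickle.load(open("pics/side0.pkl","rb"))["img"][205:305,240:380,::-1]
cv2.imwrite("pics/tc.png",cv2.resize(a,None,fx=5,fy=5,interpolation=2))
cv2.imwrite("pics/sc.png",cv2.resize(b,None,fx=5,fy=5,interpolation=2))
E
```

```text
(no output)
```

View pics/tc.png

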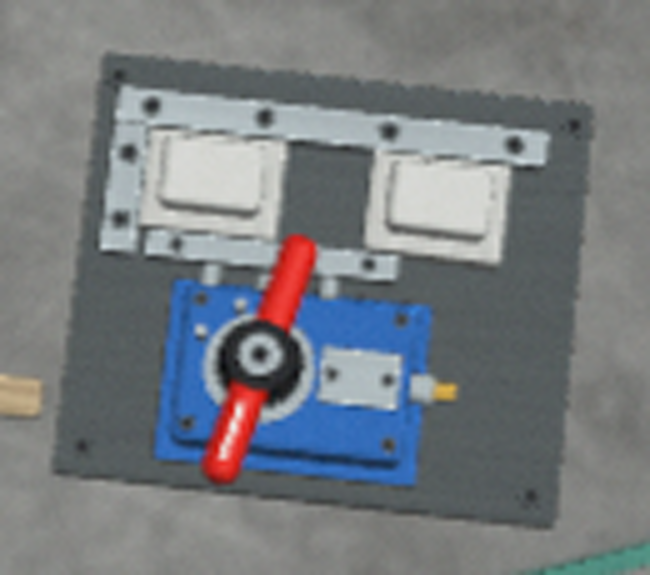

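View pics/sc.png

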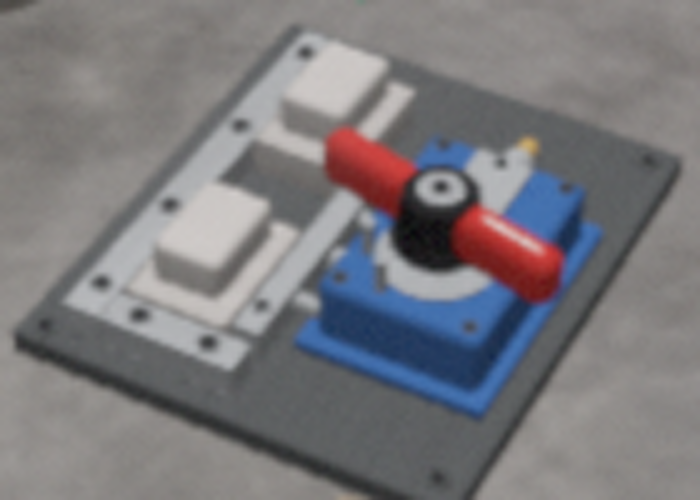

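```bash
cat >> h.py <<'E'
T=lambda x,y:(265+(x+.5)/5-.5,175+(y+.5)/5-.5)
S=lambda x,y:(240+(x+.5)/5-.5,205+(y+.5)/5-.5)
E
python3 - <<'E'
import pickle;from h import *
np.set_printoptions(precision=1,suppress=True)
a=pickle.load(open("pics/top0.pkl","rb"));b=pickle.load(open("pics/side0.pkl","rb"))
C=[atz(a,*T(*p),12) for p in [(103,53),(593,103),(555,527),(52,473)]]
c=np.mean(C,0)[:2];print("plate",C,c)
P=np.array(C)[:,:2]
for i in range(4):
    d=P[(i+1)%4]-P[i];print(np.linalg.norm(d),np.degrees(np.arctan2(d[1],d[0])))
yaw=np.arctan2(*((P[0]-P[3]+P[1]-P[2])[::-1]));yaw2=np.arctan2(*((P[0]-P[1]+P[3]-P[2])[::-1]))-np.pi/2
print(yaw,yaw2);y=(yaw+yaw2)/2;R=np.array([[np.cos(y),np.sin(y)],[-np.sin(y),np.cos(y)]])
N=lambda p:np.r_[R@(p[:2]-c),p[2]]
for n,t,s in [("hub",(260,353),(440,187)),("pc0",(103,53),(15,335)),("pc1",(593,103),(297,28)),("tipW",(222,473),(555,275)),("tipI",(300,243),(345,145)),
 ("L00",(393,157),(283,93)),("L1",(499,170),(335,42)),("L2",(490,240),(388,62)),("L3",(386,228),(335,112)),
 ("H0",(167,136),(157,238)),("H1",(266,145),(210,185)),("H2",(261,213),(268,207)),("H3",(161,204),(213,262))]:
    p,e=tri(a,T(*t),b,S(*s));print(n,p,"err %.1f"%e,"nest",N(p),"depthT",N(atd(a,*T(*t))),"depthS",N(atd(b,*S(*s))))
E
```

```text
plate [array([664.8,  12.7,  12. ]), array([ 645.2, -206.2,   12. ]), array([ 455.4, -188.2,   12. ]), array([475.9,  30.4,  12. ])] [560.3 -87.8]
219.68119486886977 -95.1251455036762
190.6155269256509 174.61033233871748
219.58948566464449 84.64740707263167
189.74342239408352 -5.3626678168092745
-0.09383236842188185 -0.09143510250184872
hub [518.7 -59.1  76.8] err 1.0 nest [-44.1  24.8  76.8] depthT [-44.2  24.9  80.2] depthS [-45.7  27.1  79.2]
pc0 [664.8  12.5   7.2] err 2.6 nest [ 94.8 109.6   7.2] depthT [ 97.2 110.4   2.8] depthS [ 93.1 109.7   7.7]
pc1 [ 644.5 -207.5    5.2] err 4.8 nest [  94.9 -111.3    5.2] depthT [  99.3 -111.3   -2.5] depthS [  89.  -105.5   10.7]
tipW [468.9 -44.1  64.6] err 2.9 nest [-95.   35.1  64.6] depthT [-94.8  35.2  74.6] depthS [-98.4  39.9  69.8]
tipI [565.5 -75.7  68.4] err 4.5 nest [ 4.  12.6 68.4] depthT [ 5.4 13.3 72.5] depthS [-2.1 19.4 75.4]
L00 [ 608.7 -115.5   49.1] err 2.9 nest [ 50.7 -23.   49.1] depthT [ 57.  -23.1  29. ] depthS [ 62.9 -47.   26.1]
L1 [ 605.3 -161.6   42.8] err 2.6 nest [ 51.6 -69.3  42.8] depthT [ 56.9 -70.   26.3] depthS [ 59.7 -87.1  26.8]
L2 [ 576.7 -157.1   43.7] err 2.5 nest [ 22.7 -67.4  43.7] depthT [ 24.1 -68.5  31.8] depthS [ 21.  -61.3  49.2]
L3 [ 580.6 -111.8   50.2] err 3.9 nest [ 22.4 -22.   50.2] depthT [ 23.1 -22.9  38.4] depthS [ 25.2 -23.2  48.8]
H0 [616.6 -18.1  50.1] err 2.3 nest [49.5 74.6 50.1] depthT [56.5 76.3 25.8] depthS [61.6 55.1 27.9]
H1 [615.2 -60.8  41.9] err 2.3 nest [52.1 32.  41.9] depthT [56.1 32.6 30.2] depthS [47.1 37.7 48.3]
H2 [587.1 -58.5  41.7] err 1.8 nest [24.  31.7 41.7] depthT [25.9 31.6 28.8] depthS [20.6 39.  49.4]
H3 [589.3 -15.5  49.5] err 2.8 nest [22.1 74.7 49.5] depthT [20.6 74.2 50.4] depthS [24.4 73.8 48.2]
```

```bash
cat >> h.py <<'E'
from scipy.spatial.transform import Rotation as Ro
YAW=-0.0926;C0=np.array([560.3,-87.8])
def st():
    from workcell import bot
    s=bot.read_state();w,x,y,z=s["ee_rot"];M=Ro.from_quat([x,y,z,w]).as_matrix()
    c,n=np.cos(YAW),np.sin(YAW);N=np.array([[c,n,0],[-n,c,0],[0,0,1]])
    p=N@(s["tcp_pos"]-np.r_[C0,0]);D=np.array([[0,1,0],[1,0,0],[0,0,-1.]])
    print("nest",p.round(1),"rot left (tool)",Ro.from_matrix(M.T@N.T@D).as_rotvec().round(3),"F nest",(N@s["force"]).round(1),"t",s["time_s"],"q",s["joint_pos"].round(2),"w",round(s["width"],1))
E
echo '[[[0, 0, 0.18], [0, 0, -8], 0], [[0, 0, 0.18], [0, 0, -8], 0], [[0, 0, 0.18], [0, 0, -8], 0], [[0, 0, 0.18], [0, 0, -8], 0], [[0, 0, 0.18], [0, 0, -8], 0], [[0, 0, 0.18], [0, 0, -8], 0], [[0, 0, 0.18], [0, 0, 0], 0]]' | python3 shift.py 60; python3 -c "from h import *;st()"
```

```text
time_s: 0.98
tcp_pos: [205.3, 483.3, 279.5]
ee_rot: [-0.0, 0.741, 0.672, 0.0]
force: [-0.1, 0.1, -0.7]
width: 0.4
gripper_force: 0.0
nest [-406.2  535.8  279.5] rot left (tool) [ 0.    -0.    -0.004] F nest [-0.1  0.1 -0.7] t 0.975 q [1.17 0.13 0.07 1.51 0.   2.84] w 0.4
```

```bash
echo '[[[0, 0, 0], [-40, 8, 0], 0], [[0, 0, 0], [-40, 8, 0], 0], [[0, 0, 0], [-40, 8, 0], 0], [[0, 0, 0], [-40, 8, 0], 0], [[0, 0, 0], [-40, 8, 0], 0], [[0, 0, 0], [-40, 8, 0], 0], [[0, 0, 0], [-40, 8, 0], 0], [[0, 0, 0], [-40, 8, 0], 0]]' | python3 shift.py; python3 -c "from h import *;st()"; echo '[[[0, 0, 0], [-40, 8, 0], 0], [[0, 0, 0], [-40, 8, 0], 0], [[0, 0, 0], [-40, 8, 0], 0], [[0, 0, 0], [-40, 8, 0], 0], [[0, 0, 0], [-40, 40, 0], 0], [[0, 0, 0], [-40, 40, 0], 0], [[0, 0, 0], [-40, 40, 0], 0], [[0, 0, 0], [-40, 40, 0], 0]]' | python3 shift.py;python3 -c "from h import *;st()"
```

```text
time_s: 1.98
tcp_pos: [239.7, 157.4, 279.1]
ee_rot: [0.0, 0.738, 0.674, -0.0]
force: [0.9, 0.3, -0.7]
width: -0.0
gripper_force: 0.0
nest [-341.9  214.5  279.1] rot left (tool) [0.    0.    0.002] F nest [ 0.8  0.4 -0.7] t 1.975 q [ 0.58 -0.32 -0.33  1.56 -0.    2.24] w -0.0
time_s: 2.98
tcp_pos: [402.8, -179.2, 279.0]
ee_rot: [-0.0, 0.739, 0.674, 0.0]
force: [0.7, 0.2, 0.3]
width: -0.2
gripper_force: 0.0
nest [-148.4 -105.6  279. ] rot left (tool) [-0.    -0.     0.001] F nest [0.7 0.2 0.3] t 2.975 q [-0.42 -0.03 -0.1   1.5   0.    1.24] w -0.2
```

```bash
echo '[[[0, 0, 0], [0, 47, 0], 0], [[0, 0, 0], [0, 46, 0], 0], [[0, 0, 0], [0, 46, 0], 0], [[0, 0, 0], [0, 46, 50], 0], [[0, 0, 0], [0, 0, 50], 0], [[0, 0, 0], [0, 0, 50], 0], [[0, 0, 0], [0, 0, 50], 0], [[0, 0, 0], [0, 0, 0], 0]]' | python3 shift.py
python3 - <<'E'
from h import *;st()
from workcell import bot
for n,sl in (("top",np.s_[175:290,265:395]),("side",np.s_[180:305,240:380])):
    c=bot.capture(n);cv2.imwrite(f"pics/{n}1.png",cv2.resize(c["img"][sl][:,:,::-1],None,fx=4,fy=4,interpolation=2))
a=cv2.imread("pics/top1.png");b=cv2.imread("pics/side1.png");w=a.shape[1]+b.shape[1]
o=np.zeros((500,w,3),np.uint8);o[:a.shape[0],:a.shape[1]]=a;o[:b.shape[0],a.shape[1]:]=b
cv2.imwrite("pics/both1.png",cv2.resize(o,None,fx=.73,fy=.73))
E
```

```text
time_s: 3.98
tcp_pos: [579.3, -192.8, 78.7]
ee_rot: [-0.004, 0.739, 0.674, -0.002]
force: [-0.5, -0.0, 0.0]
width: -0.2
gripper_force: 0.0
nest [  28.7 -102.8   78.7] rot left (tool) [-0.009 -0.002  0.002] F nest [-0.5 -0.1  0. ] t 3.975 q [-0.32  0.33 -0.11  1.13 -0.    1.34] w -0.2
```

View pics/both1.png

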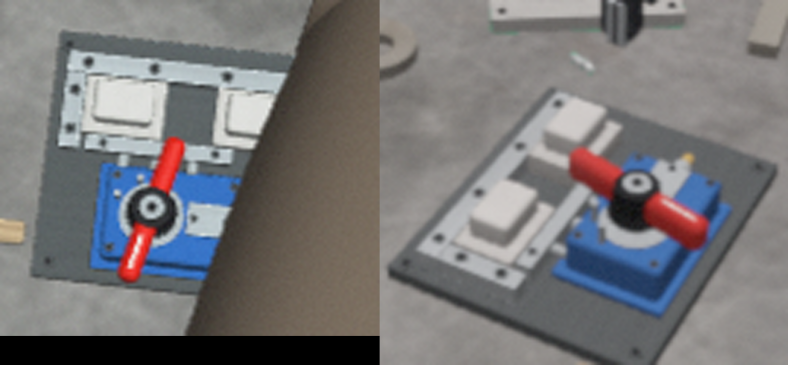

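```bash
echo '[[[0, 0, 0], [0, 0, 0], 0], [[0, 0, 0], [0, 0, 20], 0], [[0, 0, 0], [0, 0, 20], 0], [[0, 0, 0], [0, 0, 15], 0], [[0, 0, 0], [0, 0, 0], 0], [[0, 0, 0], [0, 0, 0], 0]]' | python3 shift.py; python3 -c "from h import *;st()"
```

```text
time_s: 4.82
tcp_pos: [583.3, -194.1, 29.4]
ee_rot: [0.001, 0.739, 0.674, 0.0]
force: [1.5, 1.5, 0.2]
width: 0.1
gripper_force: 0.0
nest [  32.8 -103.8   29.4] rot left (tool) [0.002 0.    0.002] F nest [1.3 1.7 0.2] t 4.825 q [-0.32  0.36 -0.19  1.02  0.    1.34] w 0.1
```

```bash
echo '[[[0, 0, 0], [0, 4, 8], 0], [[0, 0, 0], [5, 0, 0], 0], [[0, 0, 0], [5, 0, 0], 0], [[0, 0, 0], [3, 0, 0], 0], [[0, 0, 0], [3, 0, 0], 0], [[0, 0, 0], [0, 0, 0], 0]]' | python3 shift.py; python3 -c "from h import *;st()"; echo '[[[0, 0, 0], [4, 0, 0], 0], [[0, 0, 0], [4, 0, 0], 0], [[0, 0, 0], [4, 0, 0], 0], [[0, 0, 0], [0, 0, 0], 0]]' | python3 shift.py;python3 -c "from h import *;st()"
```

```text
time_s: 5.58
tcp_pos: [588.2, -178.1, 20.4]
ee_rot: [0.0, 0.738, 0.674, 0.0]
force: [0.0, 1.6, 0.8]
width: 0.2
gripper_force: 0.0
nest [ 36.1 -87.3  20.4] rot left (tool) [0.    0.    0.002] F nest [-0.1  1.6  0.8] t 5.575 q [-0.29  0.37 -0.2   1.    0.    1.37] w 0.2
time_s: 6.08
tcp_pos: [589.3, -166.1, 20.4]
ee_rot: [-0.0, 0.738, 0.674, 0.0]
force: [-0.9, -1.7, 1.0]
width: 0.0
gripper_force: 1.0
nest [ 36.1 -75.3  20.4] rot left (tool) [ 0.    -0.     0.002] F nest [-0.7 -1.7  1. ] t 6.075 q [-0.27  0.36 -0.21  1.    0.    1.39] w 0.0
```

```bash
echo '[[[0, 0, 0], [4, 0, 0], 0], [[0, 0, 0], [4, 0, 0], 0], [[0, 0, 0], [4, 0, 0], 0], [[0, 0, 0], [4, 0, 0], 0], [[0, 0, 0], [4, 0, 0], 0], [[0, 0, 0], [3, 0, 0], 0], [[0, 0, 0], [0, 0, 0], 0]]' | python3 shift.py;python3 -c "from h import *;st()"; echo '[[[0, 0, 0], [1.5, 0, 0], 0], [[0, 0, 0], [1.5, 0, 0], 0], [[0, 0, 0], [0, 0, 0], 0]]' | python3 shift.py;python3 -c "from h import *;st()"
```

```text
time_s: 6.95
tcp_pos: [591.3, -142.9, 20.3]
ee_rot: [-0.0, 0.738, 0.674, 0.0]
force: [-0.3, -1.7, 1.7]
width: 0.2
gripper_force: 1.1
nest [ 36.  -52.   20.3] rot left (tool) [ 0.    -0.001  0.002] F nest [-0.1 -1.7  1.7] t 6.95 q [-0.24  0.36 -0.21  1.    0.    1.42] w 0.2
time_s: 7.32
tcp_pos: [591.6, -140.5, 20.4]
ee_rot: [0.0, 0.739, 0.674, 0.0]
force: [0.3, -4.1, 1.5]
width: 0.2
gripper_force: 2.1
nest [ 36.1 -49.6  20.4] rot left (tool) [0.    0.    0.002] F nest [ 0.7 -4.1  1.5] t 7.325 q [-0.23  0.36 -0.22  1.    0.    1.43] w 0.2
```

```bash
for i in 1 2 3; do echo '[[[0, 0, 0], [1, 0, 0], 0], [[0, 0, 0], [0, 0, 0], 0]]' | python3 shift.py >/dev/null;python3 -c "from h import *;st()"; done
```

```text
nest [ 36.  -48.6  20.3] rot left (tool) [0.    0.    0.002] F nest [-0.6 -5.9  2.4] t 7.575 q [-0.23  0.36 -0.22  1.   -0.    1.43] w -0.0
nest [ 36.  -47.6  20.3] rot left (tool) [ 0.    -0.     0.002] F nest [ 0.  -4.3  1.8] t 7.825 q [-0.23  0.36 -0.22  1.    0.    1.43] w 0.1
nest [ 36.  -47.1  20.3] rot left (tool) [-0.     0.001  0.001] F nest [-0.2 -5.8  1.4] t 8.075 q [-0.23  0.36 -0.22  1.   -0.    1.43] w -0.4
```

```bash
for i in 1 2 ; do echo '[[[0, 0, 0], [1, 0, 0], 0], [[0, 0, 0], [0, 0, 0], 0]]' | python3 shift.py >/dev/null;python3 -c "from h import *;st()"; done
```

```text
nest [ 36.  -46.7  20.4] rot left (tool) [-0.     0.002  0.001] F nest [ 0.  -8.2  2.3] t 8.325 q [-0.23  0.36 -0.22  1.   -0.    1.44] w -0.2
nest [ 35.9 -46.3  20.4] rot left (tool) [-0.     0.003  0.001] F nest [ -0.2 -10.3   1.5] t 8.575 q [-0.23  0.36 -0.22  1.   -0.    1.44] w -0.2
```

```bash
for i in 1 2 ; do echo '[[[0, 0, 0], [2, 0, 0], 0], [[0, 0, 0], [0, 0, 0], 0]]' | python3 shift.py >/dev/null;python3 -c "from h import *;st()"; done
python3 - <<'E'
from h import *
from workcell import bot
for n,sl in (("top",np.s_[175:290,265:395]),("side",np.s_[180:305,240:380])):
    c=bot.capture(n);cv2.imwrite(f"pics/{n}2.png",cv2.resize(c["img"][sl][:,:,::-1],None,fx=5.5 if n=="side" else 4,fy=5.5 if n=="side" else 4,interpolation=2)[:600])
E
```

```text
nest [ 35.9 -46.1  20.4] rot left (tool) [-0.     0.007 -0.001] F nest [ -1.4 -16.9   0.5] t 8.825 q [-0.22  0.35 -0.22  1.   -0.01  1.44] w 0.1
nest [ 36.  -46.   20.5] rot left (tool) [-0.     0.011 -0.002] F nest [ -0.3 -24.    0.9] t 9.075 q [-0.22  0.35 -0.22  1.   -0.01  1.44] w 0.1
```

View pics/side2.png

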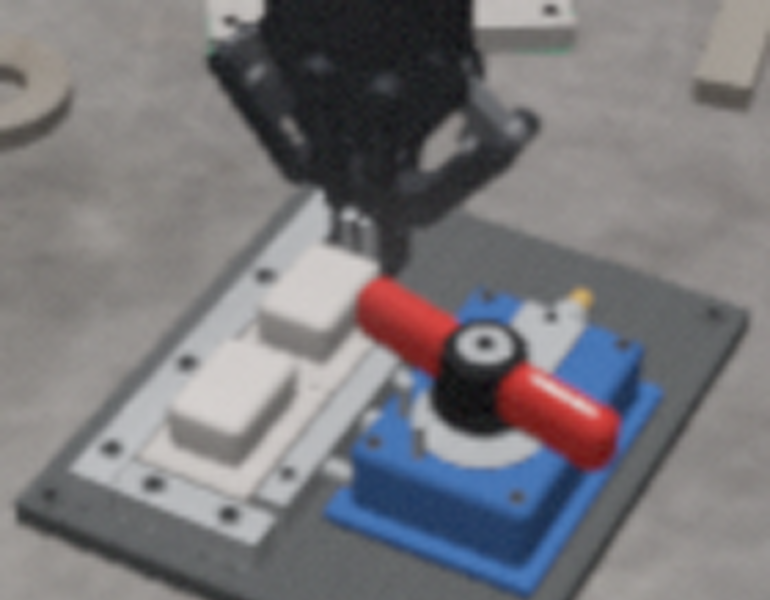

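The insert sits butted: the two bosses are adjacent at about (325,300) and (235,385), both bases touch, and the knob is still open. Next I retreat and go to the knob.

```bash
echo '[[[0, 0, 0], [-5, 0, 0], 0], [[0, 0, 0], [-8, 0, 0], 0], [[0, 0, 0], [0, 0, -20], 0], [[0, 0, 0], [0, 0, -30], 0], [[0, 0, 0], [0, 0, -40], 0], [[0, 0, 0], [0, 0, -30], 0], [[0, 0, 0.11], [0, 0, 0], 0], [[0, 0, 0.11], [0, 0, 0], 0]]' | python3 shift.py; python3 -c "from h import *;st()"
```

```text
time_s: 10.18
tcp_pos: [591.3, -143.6, 140.5]
ee_rot: [-0.001, 0.809, 0.588, 0.001]
force: [-1.3, 0.2, -0.7]
width: 0.3
gripper_force: 0.0
nest [ 36.1 -52.7 140.5] rot left (tool) [ 0.    -0.002 -0.221] F nest [-1.3  0.  -0.7] t 10.175 q [-0.24  0.3  -0.03  1.25  0.    1.65] w 0.3
```

```bash
echo '[[[0, 0, 0], [6.8, -34.4, 0], 0], [[0, 0, 0], [6.8, -34.4, 0], 0], [[0, 0, 0], [6.8, -34.4, 0], 0], [[0, 0, 0], [6.8, -34.4, 0], 0], [[0, 0, 0], [0, 0, 0], 0], [[0, 0, 0], [0, 0, 20], 0], [[0, 0, 0], [0, 0, 20], 0], [[0, 0, 0], [0, 0, 0], 0]]' | python3 shift.py
python3 - <<'E'
from h import *;st()
from workcell import bot
c=bot.capture("side");cv2.imwrite("pics/side3.png",cv2.resize(c["img"][180:305,240:380,::-1],None,fx=4,fy=4,interpolation=2))
E
```

```text
time_s: 11.18
tcp_pos: [468.0, -76.1, 98.9]
ee_rot: [-0.001, 0.808, 0.589, -0.001]
force: [0.4, 0.2, -0.2]
width: 0.2
gripper_force: 0.0
nest [-93.    3.1  98.9] rot left (tool) [-0.003 -0.001 -0.218] F nest [ 0.4  0.2 -0.2] t 11.175 q [-0.16  0.07 -0.4   1.11  0.    1.72] w 0.2
```

View pics/side3.png

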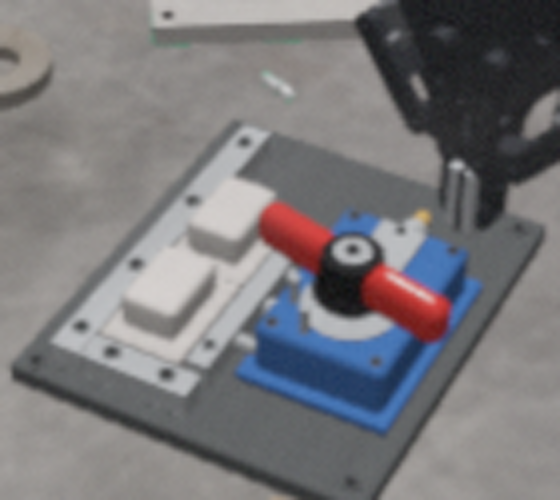

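The inserts are still flush at (235,215) and (170,290), and the fingertips at (460,215) are behind the white-lined wing tip at (435,320). Next: lower 36 mm and approach.

```bash
echo '[[[0, 0, 0], [0, 0, 20], 0], [[0, 0, 0], [0, 0, 16], 0], [[0, 0, 0], [0, 0, 0], 0], [[0, 0, 0], [6, 0, 0], 0], [[0, 0, 0], [5, 0, 0], 0], [[0, 0, 0], [0, 0, 0], 0]]' | python3 shift.py; python3 -c "from h import *;st()"; echo '[[[0, 0, 0.1], [4.3, -1.7, 0], 0], [[0, 0, 0.1], [4.3, -1.7, 0], 0], [[0, 0, 0.1], [4.3, -1.7, 0], 0], [[0, 0, 0], [0, 0, 0], 0]]' | python3 shift.py; python3 -c "from h import *;st()"
```

```text
time_s: 11.98
tcp_pos: [472.4, -65.6, 64.8]
ee_rot: [0.0, 0.808, 0.589, 0.0]
force: [0.3, -0.8, 0.7]
width: 0.0
gripper_force: 0.0
nest [-89.6  14.   64.8] rot left (tool) [ 0.001 -0.    -0.218] F nest [ 0.3 -0.8  0.7] t 11.975 q [-0.14  0.09 -0.45  1.03  0.    1.74] w 0.0
time_s: 12.48
tcp_pos: [472.5, -52.0, 64.6]
ee_rot: [0.0, 0.887, 0.462, 0.0]
force: [-0.1, 0.1, -0.6]
width: 0.1
gripper_force: 0.0
nest [-90.8  27.5  64.6] rot left (tool) [ 0.    -0.    -0.517] F nest [-0.1  0.1 -0.6] t 12.475 q [-0.11  0.09 -0.45  1.03 -0.    2.07] w 0.1
```

```bash
echo '[[[0, 0, 0.1], [4.3, -1.7, 0], 0], [[0, 0, 0.1], [4.3, -1.7, 0], 0], [[0, 0, 0.1], [4.3, -1.7, 0], 0], [[0, 0, 0.1], [4.3, -1.7, 0], 0], [[0, 0, 0.1], [4.3, -1.7, 0], 0], [[0, 0, 0], [0, 0, 0], 0]]' | python3 shift.py; python3 -c "from h import *;st()"; echo '[[[0, 0, 0.1], [4.3, -1.7, 0], 0], [[0, 0, 0.1], [4.3, -1.7, 0], 0], [[0, 0, 0], [0, 0, 0], 0]]' | python3 shift.py; python3 -c "from h import *;st()"
```

```text
time_s: 13.22
tcp_pos: [481.9, -31.4, 64.3]
ee_rot: [-0.0, 0.973, 0.229, -0.0]
force: [-0.4, 0.1, -0.4]
width: 0.1
gripper_force: 0.2
nest [-83.2  48.9  64.3] rot left (tool) [-0.     0.    -1.015] F nest [-0.4  0.1 -0.4] t 13.225 q [-0.07  0.1  -0.44  1.03  0.    2.61] w 0.1
time_s: 13.6
tcp_pos: [487.5, -25.1, 64.2]
ee_rot: [0.0, 0.991, 0.131, -0.001]
force: [-3.7, -0.0, 3.7]
width: -0.3
gripper_force: 2.4
nest [-78.3  55.7  64.2] rot left (tool) [-1.000e-03  2.000e-03 -1.216e+00] F nest [-3.6 -0.4  3.7] t 13.6 q [-0.05  0.11 -0.42  1.03 -0.    2.83] w -0.3
```

```bash
echo '[[[0, 0, 0.1], [4.3, -1.7, 0], 0], [[0, 0, 0], [3, -1, 0], 0], [[0, 0, 0], [0, 0, 0], 0]]' | python3 shift.py; python3 -c "from h import *;st()"; echo '[[[0, 0, 0], [2.5, -0.5, 0], 0], [[0, 0, 0], [2.5, -0.5, 0], 0], [[0, 0, 0], [0, 0, 0], 0]]' | python3 shift.py; python3 -c "from h import *;st()"
```

```text
time_s: 13.98
tcp_pos: [495.8, -20.7, 64.4]
ee_rot: [-0.0, 0.997, 0.081, 0.001]
force: [-0.4, 0.1, 0.3]
width: 0.1
gripper_force: 0.0
nest [-70.4  60.8  64.4] rot left (tool) [ 1.000e-03 -1.000e-03 -1.316e+00] F nest [-0.5  0.1  0.3] t 13.975 q [-0.04  0.13 -0.41  1.03  0.    2.94] w 0.1
time_s: 14.35
tcp_pos: [500.1, -18.8, 64.3]
ee_rot: [0.0, 0.997, 0.08, 0.0]
force: [-0.6, 0.5, 0.5]
width: -0.1
gripper_force: 0.0
nest [-66.3  63.1  64.3] rot left (tool) [ 0.    -0.    -1.318] F nest [-0.6  0.5  0.5] t 14.35 q [-0.04  0.14 -0.4   1.03  0.    2.94] w -0.1
```

```bash
echo '[[[0, 0, 0], [-10, 0, 0], 0], [[0, 0, 0], [-10, 0, 0], 0], [[0, 0, 0], [0, 0, -30], 0], [[0, 0, 0], [0, 0, -50], 0], [[0, 0, 0], [-50, 0, -50], 0], [[0, 0, 0], [-50, 0, 0], 0], [[0, 0, 0], [0, 0, 0], 0]]' | python3 shift.py
python3 - <<'E'
from h import *;st()
from workcell import bot
c=bot.capture("side");cv2.imwrite("pics/side4.png",cv2.resize(c["img"][180:305,240:380,::-1],None,fx=4,fy=4,interpolation=2))
c=bot.capture("top");cv2.imwrite("pics/top4.png",cv2.resize(c["img"][175:290,200:395,::-1],None,fx=4,fy=4,interpolation=2))
E
```

```text
time_s: 15.22
tcp_pos: [384.1, -37.3, 189.3]
ee_rot: [0.0, 0.997, 0.079, 0.001]
force: [0.1, 0.3, -0.8]
width: 0.2
gripper_force: 0.0
nest [-180.1   33.9  189.3] rot left (tool) [ 1.000e-03 -1.000e-03 -1.319e+00] F nest [ 0.1  0.3 -0.8] t 15.225 q [-0.1  -0.14 -0.39  1.31 -0.    2.89] w 0.2
```

View pics/side4.png

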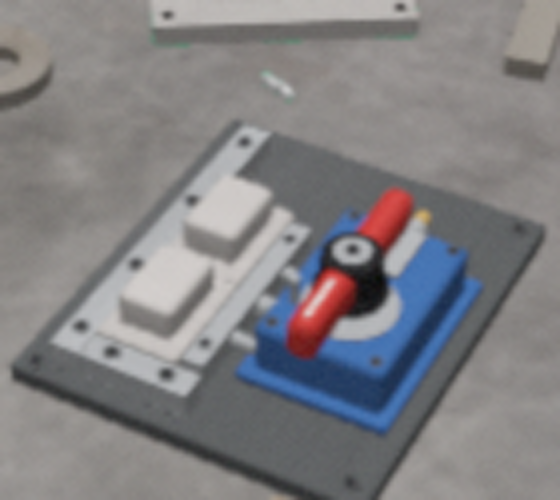

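View pics/top4.png

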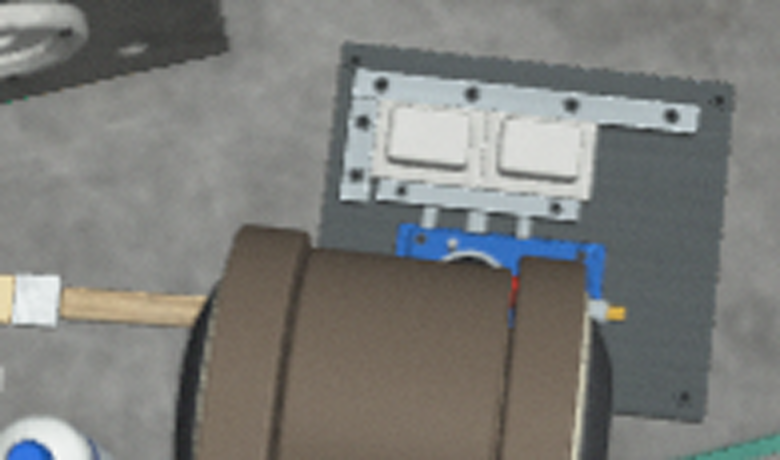

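The wings now lie parallel to the row, with the white line towards the end stop at (320,295). The bar is forward against both inserts, which are flush at (235,215)/(165,290) with the home insert on the end stop.

```bash
python3 -c "
from workcell import bot
print(bot.hand_in())"
```

```text
the job is handed in; nothing more can be done
None
```

I handed the job in at about 15 s. The pictures show the inserts flush and on the end stop, the knob at its locked stop, and the bar clamping both. The hand-in returned no verdict, and I had no direct reading of the clamping force or the knob angle.

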